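# Feed the cuvette box down the guide tunnel with a push stick

## Task

Using the wooden push stick, push the small cuvette box out of the open loading bay, down through the covered guide tunnel, until it has pressed the seat plate inside fully home; you cannot see how deep the plate is set, so feel for it and push gently. Then draw the stick out and leave it lying flat on the worktop, clear of the guide. Do not touch the box with the gripper, and leave the other things on the worktop where they are.

Things in the scene. Friction and masses are not known exactly. Their poses are not given: they have to be found in the camera images.
- guide: metal guide fixed to the worktop, 84 mm wide. Origin: on the worktop below the middle of the tunnel's mouth. The channel runs along its +y (feed direction), x across. Floor plate 6 mm thick, y = -113 to +145 mm. Tunnel y = 0 to 144 mm, covered, far end closed: 43.5 mm wide, 29 mm high inside; outside 60 mm wide, top 39 mm above the worktop. The face of the hidden seat plate is set 85 to 115 mm past the mouth.
- bay_rear (a point): middle of the open rear end of the guide's loading bay, on the floor plate (6 mm up), at the guide's y = -110 mm. The bay runs from here to the tunnel's mouth, open above: 56 mm wide between side walls whose tops are 20 mm above the worktop, narrowed by a lead-in to the tunnel's width over the last 22 mm. The stick goes in here.
- cuvette_box: small two-tone cuvette box, 40 mm (x, across the channel) by 74 mm (y, along the channel), 25 mm high, 0.15 kg or so. It starts in the loading bay, on the floor plate, roughly in line with the tunnel but not exactly (1.75 mm play each side in the tunnel). Origin: centre of its underside.
- seat (a joint): travel of the seat plate on the depth stop: 0 = out, 0.004 m = fully home against solid metal. It gives way along the feed direction at about 3 N, stays where it is pushed, and does not tell how deep the stop is set. Far more than that force (over 24 N on the box) would damage box and plate.
- push_stick: plain wooden push stick lying flat on the worktop: a slat 28 mm wide (x), 14 mm high, from y = -50 mm (tail) to y = +120 mm (nose), with an upright grip block 16 mm thick (x), 44 mm long (y), its top 64 mm above the underside. Origin: on the underside below the centre of the grip block. Its y points from tail to nose. 0.12 kg or so.
- stick_nose (a point): centre of the push stick's flat nose face, 120 mm ahead of its origin and 7 mm above its underside
- vial1: small screw-cap vial, 23 mm wide, 52 mm high; a bystander. Origin: centre of its underside.
- vial2: small screw-cap vial, 23 mm wide, 52 mm high; a bystander. Origin: centre of its underside.
- vial3: short screw-cap vial, 27 mm wide, 46 mm high; a bystander. Origin: centre of its underside.
- petri1: flat lidded round dish, 56 mm across; a bystander. Origin: centre of its underside.
- tape_roll: roll of tape lying flat, 96 mm across, 25 mm high; a bystander. Origin: centre of its underside.
- reagent_drops: small square dropper bottle with a cap, 29 mm wide, 57 mm high; a bystander. Origin: centre of its underside.
Not all that is in view belongs to the job. What is meant by the cuvette_box is not yellow, and is the larger of those in its own colour.

How it is judged:
On the way, in this order (a step that is already met when the one before it is completed fails the run):
1. the box is wholly inside the tunnel, pushed there by the stick (y of cuvette_box in the frame of guide above 0.042 m and contact force between push_stick and cuvette_box above 0.1 N).
2. the seat plate is pressed home by the box (value of joint seat above 0.003 m and y of cuvette_box in the frame of guide above 0.042 m), for 0.2 s.
At the end, for the whole second after the job is handed in: The box lies inside the tunnel with the seat plate pressed home (more than 3 mm of its 4 mm); the push stick lies flat on the worktop, right way up (within 4 mm and 0.1 rad), at rest and touching neither the guide nor the box (all of step 2 and z of cuvette_box in the frame of guide below 0.012 m and height (world z) of push_stick below 0.004 m and angle between push_stick's own z axis and vertical below 0.1 rad and contact force between push_stick and guide below 0.1 N and contact force between push_stick and cuvette_box below 0.1 N and linear speed of each of push_stick, cuvette_box below 0.02 m/s).
It fails at once if the stick presses the box with more than 24 N (contact force between push_stick and cuvette_box above 24 N).
It fails at once if the stick presses the guide with more than 24 N (contact force between push_stick and guide above 24 N).
It fails at once if the gripper or arm touches the box (contact force between any of the fingers, the arm and cuvette_box above 0.5 N).
It fails at once if a bystander is moved by more than 20 mm (distance of any of vial1, vial2, vial3, petri1, tape_roll, reagent_drops from where it was at the start of the episode above 0.02 m).
It also fails if it takes over 61 s, if anything falls off the work surface, if the arm or the gripper's body presses on something with over 40 N, if the wrist force passes 120 N, or if a joint passes its speed limit or range.

## Robot

A 6-joint arm with a two-finger parallel gripper is mounted at the origin on a cart in front of the work surface, level with it; the furniture and walls round the work are solid. World frame = base frame: x ahead of the robot, y to its left, z up, the work surface at z = 0. Lengths are in m, angles in rad, forces in N, time in s.
With the tool pointing down it reaches from about 0.35 to 0.975 m from the base axis. Payload 4.9 kg.
Tool frame: the origin (TCP) lies on the mounting face of the last link; the fingertips stand 173 mm ahead of it and the grasp point (between the pads) lies 155 mm ahead of it; z points along the fingers, y is the line along which they close (so a half turn about z gives the same grasp; the last joint's range is limited). The gripper opens to 85 mm and grips with 20 to 120 N. Pads are 22 mm wide; open, the fingers measure 114 mm over their backs; the gripper's body (76 mm by 85 mm) begins 54 mm behind the grasp point. The pads swing forward as they close: fully open they stand 13 mm farther back than shut.
Start: joints at [-1.276, 0.053, 1.613, -0, 1.476, -0.119], TCP at [0.251, -0.572, 0.405] pointing down, gripper open.
Joint ranges: [-3.01, 3.01], [-1.01, 2.22], [0.06, 2.58], [-1.02, 4.17], [0.09, 2.62], [-3.14, 3.14]. Speed limits (rad/s): [2.57, 2.57, 3.14, 3.14, 3.14, 3.14].

## Interface

Orientations are given as a rotation vector (axis times angle).
In Python, from station import monitor, eyes, finish_job gives the robot as it stands. The module is installed in compiled form; this text tells all that it offers.
- The arm moves only by the tool step_arm, never from a script. Its argument "commands" is a list of rows, each a list of 3 entries, a list of its own where there are three numbers: the opening in per cent of the stroke, from 0 (shut) to 100 (fully open), then the shift along the tool's x, y, z in mm, then the turn about the tool's z in degrees. In form: [[hand, [x, y, z], yaw], ...]. A call has 1 to 12 rows; each row is the pose to reach, as a shift and turn from the pose commanded when the call began, along the tool's axes at that moment; what a row does not reach only later rows make up. A row lasts 1/8 s, in which the tool goes at most 62.5 mm and 10.7 degrees, less where a joint would pass 70% of its speed; a pose out of reach is approached as far as the arm can. A call with a gripper value outside its range is refused whole. The fingers move at their own pace and stop on an object; "squeeze" is the grip in N (left out, the last holds). Time passes only in rows, so rows that repeat a pose let the fingers close. It gives the time, the measured TCP pose, the force, the opening and the grip force at its end, in the units of the state.
- monitor.get_obs(): the state, without advancing time (a new reading comes with each control period).
- eyes.get_image(name): name is "scene" or "top"; returns the picture (400x640x3 uint8, red, green, blue); there is no depth.
- eyes.camera_info(name): a dict with "camera_matrix" (3x3 intrinsics, pixels), "extrinsics" (4x4, takes a point from camera to world coordinates). Camera axes: x right, y down, z forward; pixel columns grow to the right and rows downward; lengths in m; the calibration is good to about 2 mm. A picture is of the moment at which its call begins. camera_info takes no time and is no camera call.
- finish_job(): hands the job in; it is judged then, once.
The state is a dict: "t": time; "q": joint angles; "dq": joint speeds; "effort": joint torques, N m; "tool_pos": TCP position; "tool_rot": TCP orientation; "contact_force": force on the tool from outside, world axes, zero at the start; "wrist_torque": the same for the moment, N m; "opening": finger opening in m; "grip_force": force on a finger pad.
Only numpy, scipy, OpenCV 4.12 (cv2) and the standard library are available. Lean on these libraries where they do the work, as an engineer would, in place of code of your own. Each camera call takes 0.05 s, during which the arm holds its last target. There are 200 camera calls.

## Working session

There is one attempt and no reset: what is moved stays moved. The work goes in short steps, Python scripts to look and compute and a tool call to move; the robot and the scene stay as the last step left them, time stands still between calls to the robot, and variables do not carry over. Pictures are saved under pics/ and viewed, at most 10 in all, crops included, and the job is handed in when it is done.

Besides the shell and the picture viewer there is one more tool, called after "Call:" in YAML: its name, and indented under it one key for each argument. step_arm: Moves the arm, as the interface text tells. Its arguments: {"type":"object","properties":{"commands":{"type":"array"},"squeeze":{"type":"number"}},"required":["commands"]}

```bash
mkdir -p pics; python3 - <<'E'
from station import monitor, eyes
import cv2
for n in("top","scene"):
    cv2.imwrite(f"pics/{n}0.png",eyes.get_image(n)[:,:,::-1]); c=eyes.camera_info(n); print(c)
o=monitor.get_obs(); print(o['t'],o['tool_pos'],o['tool_rot'],o['opening'])
E
```

```text
{'camera_matrix': array([[446.87700602,   0.        , 323.44330416],
       [  0.        , 446.87700602, 197.89095119],
       [  0.        ,   0.        ,   1.        ]]), 'extrinsics': array([[ 0.01709754, -0.99732966,  0.07100161,  0.42639639],
       [-0.99957204, -0.01873538, -0.02246603,  0.01980408],
       [ 0.02373628, -0.07058711, -0.99722317,  1.35472742],
       [ 0.        ,  0.        ,  0.        ,  1.        ]])}
{'camera_matrix': array([[430.99781448,   0.        , 321.32901052],
       [  0.        , 430.99781448, 201.97384457],
       [  0.        ,   0.        ,   1.        ]]), 'extrinsics': array([[ 0.82127955, -0.31787008,  0.47377053, -0.09847445],
       [-0.57048847, -0.44802428,  0.68834378, -0.85679979],
       [-0.00654319, -0.83560329, -0.54929439,  0.74379103],
       [ 0.        ,  0.        ,  0.        ,  1.        ]])}
0.1 [ 0.25124438 -0.57201838  0.40356344] [-3.07274452e+00 -6.44933649e-01  2.43576350e-04] 0.08531045656238978
```

View pics/top0.png

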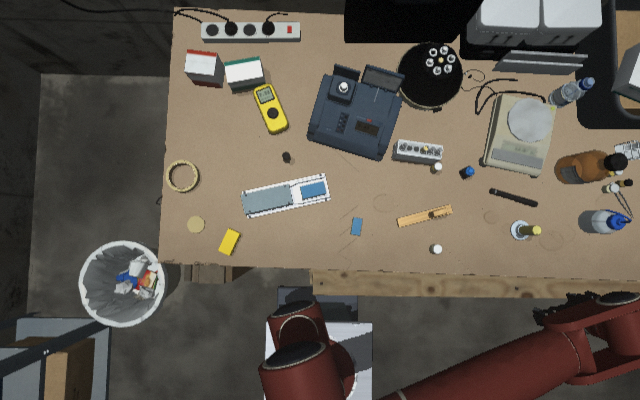

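View pics/scene0.png

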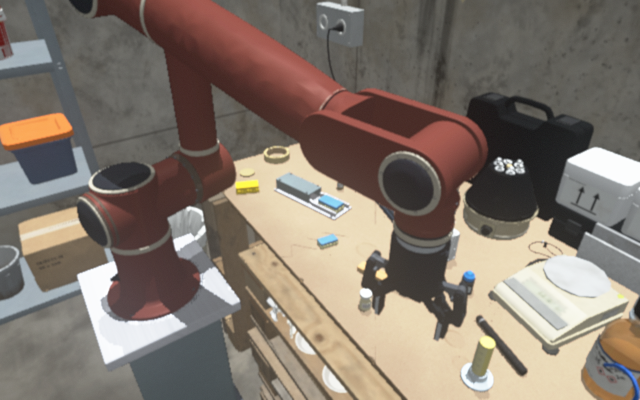

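The top view shows the guide at about (287,195): tunnel on the left, blue box in the bay at (314,189). The stick lies at (425,215), with vials nearby at (437,167) and (436,249). I'll enlarge that area.

```bash
python3 - <<'E'
import cv2
i=cv2.imread("pics/top0.png")
a=cv2.resize(i[165:225,235:335],None,fx=8,fy=8,interpolation=cv2.INTER_CUBIC)
b=cv2.resize(i[155:260,380:480],None,fx=5.7,fy=5.7,interpolation=cv2.INTER_CUBIC)
cv2.imwrite("pics/a.png",a);cv2.imwrite("pics/b.png",b);print(a.shape,b.shape)
E
```

```text
(480, 800, 3) (598, 570, 3)
```

View pics/a.png

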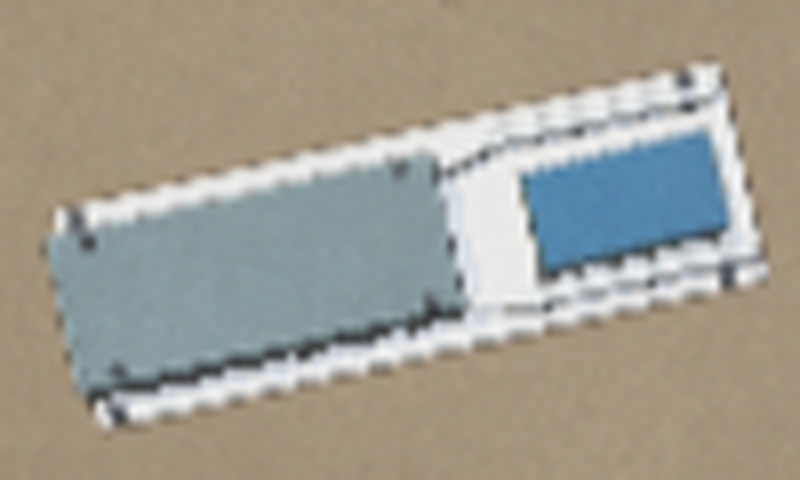

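View pics/b.png

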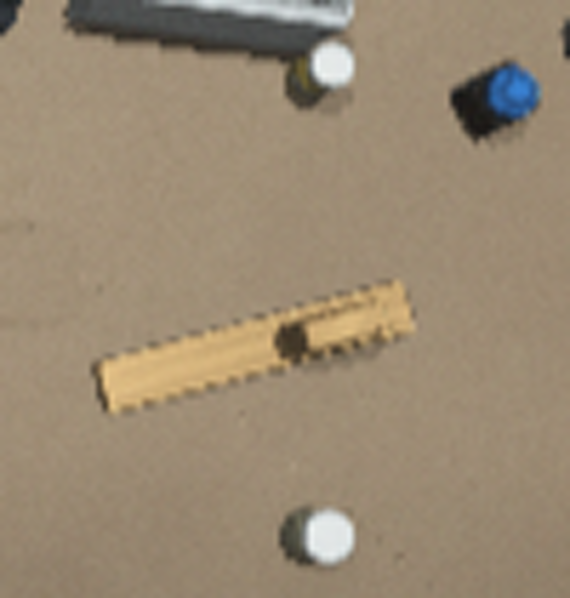

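Enlarged: the tunnel's mouth edge runs from (437,155) to (465,312) in crop a. The stick's nose is its left end, (98,362) to (115,412) in crop b, and its tail is on the right. Now I'll back-project these.

```bash
cat > h.py <<'E'
import numpy as np
from station import monitor, eyes
from scipy.spatial.transform import Rotation as Ro
def ray(n,u,v,z):
    c=eyes.camera_info(n);K=c['camera_matrix'];E=c['extrinsics']
    d=E[:3,:3]@np.linalg.solve(K,[u,v,1.]);o=E[:3,3];return o+d*(z-o[2])/d[2]
def crop(pts,x0,y0,s,z,n="top"):
    return np.array([ray(n,(u+.5)/s-.5+x0,(v+.5)/s-.5+y0,z) for u,v in pts])
def delta(p,yawdir=None):
    "world grasp point target -> tool shift mm; yawdir = world heading wanted for tool x (mod 180)"
    o=monitor.get_obs();R=Ro.from_rotvec(o['tool_rot']).as_matrix()
    d=R.T@(np.array(p)+[0,0,.155]-o['tool_pos'])*1000
    y=None
    if yawdir is not None:
        h=R.T@[np.cos(yawdir),np.sin(yawdir),0]; y=(np.degrees(np.arctan2(h[1],h[0]))+90)%180-90
    return d.round(1),y,o['t'],o['contact_force'].round(1) if hasattr(o['contact_force'],'round') else o['contact_force'],o['q']
E
python3 - <<'E'
from h import *
np.set_printoptions(precision=4,suppress=True)
L=np.linalg.norm
f=crop([(718,65),(768,275),(105,425),(60,207)],235,165,8,.006); print('plate',f,L(f[0]-f[1]),L(f[0]-f[3]),L(f[1]-f[2]))
d=(f[0]+f[1]-f[2]-f[3]);print('feed hdg',np.arctan2(-d[1],-d[0]), 'rear mid',(f[0]+f[1])/2)
m=crop([(437,155),(465,312)],235,165,8,.039);print('mouth',m.mean(0),L(m[0]-m[1]))
t=crop([(437,155),(465,312),(88,393),(46,235)],235,165,8,.039);e=t[3]+t[2]-t[0]-t[1];print('tun hdg',np.arctan2(e[1],e[0]),L(e)/2,L(t[2]-t[3]))
b=crop([(522,175),(708,132),(728,232),(545,275)],235,165,8,.031);e=b[0]+b[3]-b[1]-b[2];print('box',b.mean(0),np.arctan2(e[1],e[0]),L(e)/2,L(b[0]-b[3]))
s=crop([(98,362),(115,412),(413,330),(402,282)],380,155,5.7,.014);e=s[0]+s[1]-s[2]-s[3];h=np.arctan2(e[1],e[0])
nose=(s[0]+s[1])/2;tail=(s[2]+s[3])/2
print('stick',nose,tail,h,L(e)/2,L(s[0]-s[1]))
u=np.array([np.cos(h),np.sin(h),0]);c=s.mean(0)-u*.035;print('origin',c)
print(delta([c[0],c[1],.045],h))
E
```

```text
plate [[ 0.5992 -0.0119  0.006 ]
 [ 0.5197 -0.0322  0.006 ]
 [ 0.4585  0.2161  0.006 ]
 [ 0.5404  0.2354  0.006 ]] 0.08213169244231812 0.25418283974101347 0.25567278105629015
feed hdg 1.808438949735335 rear mid [ 0.5594 -0.022   0.006 ]
mouth [0.5306 0.0863 0.039 ] 0.059003781428225585
tun hdg 1.7975097295026892 0.14377621391520468 0.060265790541885536
box [0.5436 0.022  0.031 ] 1.8198495992273829 0.0703911241718069 0.03821765419521062
stick [ 0.4519 -0.2368  0.014 ] [ 0.4976 -0.397   0.014 ] 1.8489149607405528 0.16652962511910976 0.02775213696116291
origin [ 0.4844 -0.3506  0.014 ]
(array([ 302.5, -108.6,  203.8]), np.float64(-82.22770536246232), 0.1, array([-0.4,  1.1,  0.5]), array([-1.276 ,  0.0533,  1.6142,  0.    ,  1.476 , -0.119 ]))
```

Call:
step_arm:
  commands:
    - [100,[60,-20,20],-10]
    - [100,[120,-42,45],-20]
    - [100,[180,-64,70],-30]
    - [100,[240,-86,95],-40]
    - [100,[302,-108,120],-50]
    - [100,[302,-108,129],-60]
    - [100,[302,-108,129],-70]
    - [100,[302,-108,129],-80]
    - [100,[302,-108,129],-82.2]
    - [100,[302,-108,129],-82.2]
    - [100,[302,-108,129],-82.2]

```text
t: 1.48
tool_pos: [0.4843, -0.3518, 0.2754]
tool_rot: [-1.893, -2.506, -0.0]
contact_force: [-0.1, -0.8, -0.7]
opening: 0.0856
grip_force: 0.0
```

```bash
python3 - <<'E'
from h import *; import cv2
print(delta([.4844,-.3506,.045],1.849))
i=eyes.get_image("scene")[:,:,::-1]; cv2.imwrite("pics/s1.png",cv2.resize(i[180:360,280:520],None,fx=3,fy=3,interpolation=cv2.INTER_CUBIC))
E
```

```text
(array([ 1.1,  0.5, 75.4]), np.float64(-0.06769151628202508), 1.475, array([-0.1, -0.8, -0.7]), array([-7.52594116e-01,  1.03649004e-01,  1.78329380e+00,  1.84464026e-05,
        1.25515500e+00, -1.02962203e+00]))
```

View pics/s1.png

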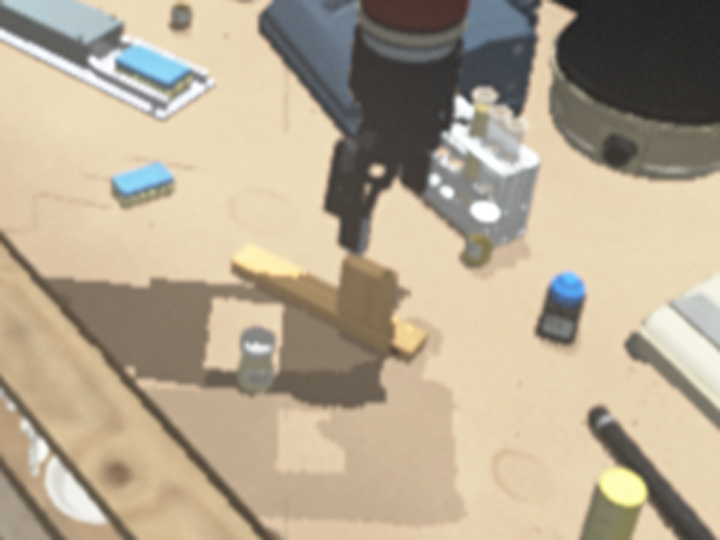

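The gripper stands above the upright grip block at about (368,270) in the crop, with the stick still flat. Descending to grasp.

Call:
step_arm:
  commands:
    - [100,[1,0.5,40],0]
    - [100,[1,0.5,73],0]
    - [100,[1,0.5,75],0]
    - [100,[1,0.5,75],0]
    - [0,[1,0.5,75],0]
    - [0,[1,0.5,75],0]
    - [0,[1,0.5,75],0]
    - [0,[1,0.5,75],0]
    - [0,[1,0.5,75],0]
    - [0,[1,0.5,75],0]
  squeeze: 40

```text
t: 2.78
tool_pos: [0.4847, -0.3509, 0.201]
tool_rot: [1.893, 2.507, 0.0]
contact_force: [-0.5, 0.8, 2.4]
opening: 0.0154
grip_force: 43.7
```

```bash
python3 - <<'E'
from h import *
print(delta([.5928,-.1764,.086],1.803))
E
```

```text
(array([138.2, 151.8, -40. ]), np.float64(2.602358337154172), 2.775, array([-0.5,  0.8,  2.4]), array([-7.50929019e-01,  1.99183344e-01,  1.81642790e+00,  5.88919282e-05,
        1.12570923e+00, -1.02857774e+00]))
```

Call:
step_arm:
  commands:
    - [0,[0,0,-20],0]
    - [0,[0,0,-40],0]
    - [0,[23,25,-40],1]
    - [0,[46,50,-40],2]
    - [0,[69,76,-40],2.6]
    - [0,[92,101,-40],2.6]
    - [0,[115,126,-40],2.6]
    - [0,[130,144,-40],2.6]
    - [0,[138.2,151.8,-40],2.6]
    - [0,[138.2,151.8,-40],2.6]
    - [0,[138.2,151.8,-40],2.6]

```text
t: 4.15
tool_pos: [0.5924, -0.177, 0.241]
tool_rot: [1.95, 2.463, -0.001]
contact_force: [-0.3, 0.0, -1.3]
opening: 0.0155
grip_force: 43.4
```

```bash
python3 - <<'E'
from h import *; import cv2
print(delta([.5928,-.1764,.086],1.803),monitor.get_obs()['opening'])
i=eyes.get_image("top")[:,:,::-1]; cv2.imwrite("pics/t1.png",cv2.resize(i[155:245,280:400],None,fx=6.5,fy=6.5,interpolation=cv2.INTER_CUBIC))
i=eyes.get_image("scene")[:,:,::-1]; cv2.imwrite("pics/s2.png",cv2.resize(i[120:290,260:480],None,fx=3.5,fy=3.5,interpolation=cv2.INTER_CUBIC))
E
```

```text
(array([ 0.5,  0.5, -0. ]), np.float64(-0.03649092328230097), 4.15, array([-0.3,  0. , -1.3]), array([-4.10557190e-01,  1.88167144e-01,  1.75268976e+00, -4.12398891e-04,
        1.20059161e+00, -6.41974819e-01])) 0.015490316210289687
```

View pics/t1.png

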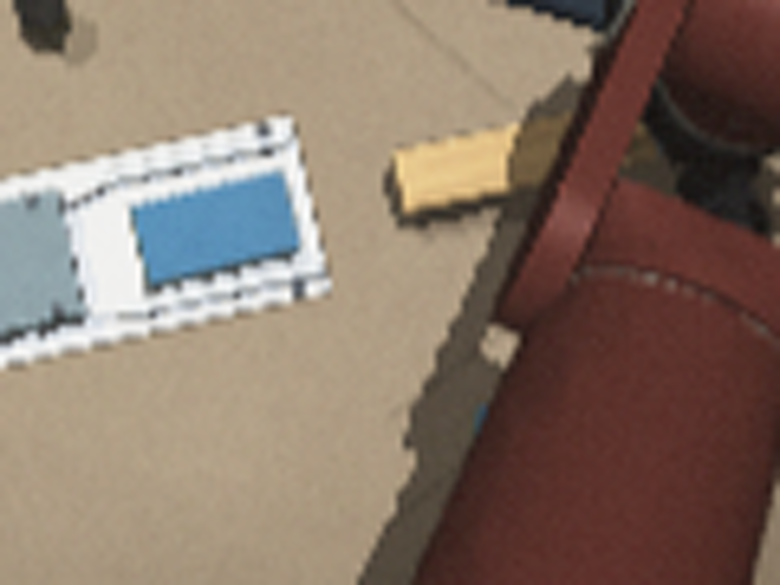

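View pics/s2.png

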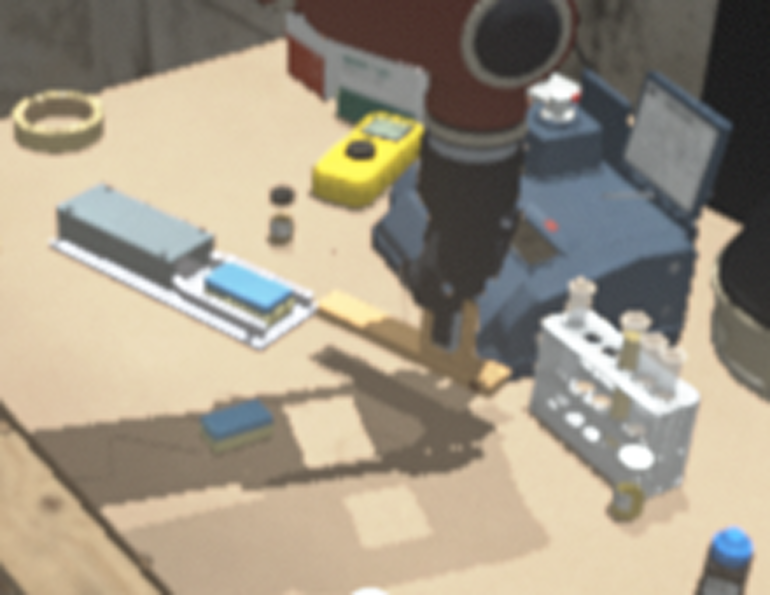

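The stick is held level. In the top crop the nose corners are at (393,155) and (405,215), the plate's rear corners at (293,117) and (330,292), and the box's rear edge at (285,172) to (300,248). Computing offsets in the guide frame.

```bash
python3 - <<'E'
from h import *
np.set_printoptions(precision=4,suppress=True)
H=1.803;u=np.array([np.cos(H),np.sin(H)]);x=np.array([u[1],-u[0]])
M=np.array([.5303,.0863])
g=lambda p:np.array([(p[:2]-M)@x,(p[:2]-M)@u])*1000
C=lambda pts,z:crop(pts,280,155,6.5,z)
f=C([(293,117),(330,292)],.006);print('rear plate',g(f.mean(0)),f)
m=C([(58,192),(85,322)],.039);print('mouth',g(m.mean(0)))
b=C([(130,210),(148,288),(285,172),(300,248)],.031);print('box',[g(q) for q in b],g(b.mean(0)))
n=C([(393,155),(405,215)],.054);print('nose',g(n.mean(0)),[g(q) for q in n],'width',np.linalg.norm(n[0]-n[1]))
e=C([(393,155),(518,125)],.054);print('hdg edge',np.arctan2(*(e[1]-e[0])[[1,0]])+np.pi)
o=monitor.get_obs()['tool_pos'];print('tcp',g(np.array(o)))
E
```

```text
rear plate [   2.7248 -112.1888] [[ 0.5996 -0.0129  0.006 ]
 [ 0.5179 -0.0316  0.006 ]]
mouth [-0.5892  1.166 ]
box [array([ 15.501 , -29.1726]), array([-21.188 , -29.6954]), array([  17.6108, -102.1921]), array([ -17.9755, -101.4424])] [ -1.5129 -65.6256]
nose [  -1.2961 -150.0881] [array([  12.5357, -150.3783]), array([ -15.1279, -149.7979])] width 0.027669737622822477
hdg edge 1.8268767184123456
tcp [  -0.2726 -270.583 ]
```

Call:
step_arm:
  commands:
    - [0,[0,1,16],0]
    - [0,[0,1,32],0]
    - [0,[0,1,32],0]
    - [0,[10,1,32],0]
    - [0,[20,1,32],0]
    - [0,[30,1,32],0]
    - [0,[38,1,32],0]
    - [0,[40,1,32],0]
    - [0,[42,1,32],0]
    - [0,[44,1,32],0]

```text
t: 5.5
tool_pos: [0.5836, -0.1333, 0.2088]
tool_rot: [1.949, 2.464, -0.0]
contact_force: [-0.3, -0.4, -1.7]
opening: 0.0158
grip_force: 43.3
```

Call:
step_arm:
  commands:
    - [0,[2,0,0],0]
    - [0,[4,0,0],0]
    - [0,[6,0,0],0]
    - [0,[8,0,0],0]
    - [0,[10,0,0],0]
    - [0,[12,0,0],0]
    - [0,[14,0,0],0]
    - [0,[16,0,0],0]

```text
t: 6.5
tool_pos: [0.5798, -0.1175, 0.2087]
tool_rot: [1.949, 2.464, 0.0]
contact_force: [1.0, -1.0, -1.2]
opening: 0.0157
grip_force: 43.4
```

Call:
step_arm:
  commands:
    - [0,[2,0,0],0]
    - [0,[4,0,0],0]
    - [0,[6,0,0],0]
    - [0,[8,0,0],0]
    - [0,[10,0,0],0]
    - [0,[12,0,0],0]
    - [0,[14,0,0],0]
    - [0,[16,0,0],0]
    - [0,[18,0,0],0]
    - [0,[20,0,0],0]

```text
t: 7.75
tool_pos: [0.5752, -0.0981, 0.2087]
tool_rot: [-1.949, -2.464, -0.0]
contact_force: [-0.3, -0.4, -0.8]
opening: 0.0157
grip_force: 43.3
```

Call:
step_arm:
  commands:
    - [0,[2,0,0],0]
    - [0,[4,0,0],0]
    - [0,[6,0,0],0]
    - [0,[8,0,0],0]
    - [0,[10,0,0],0]
    - [0,[12,0,0],0]
    - [0,[14,0,0],0]
    - [0,[16,0,0],0]

```text
t: 8.75
tool_pos: [0.5715, -0.0825, 0.2087]
tool_rot: [1.949, 2.464, 0.0]
contact_force: [-0.4, -0.8, -1.1]
opening: 0.0153
grip_force: 43.3
```

```bash
python3 - <<'E'
from h import *; import cv2
i=eyes.get_image("top")[:,:,::-1]; cv2.imwrite("pics/t2.png",cv2.resize(i[165:225,235:355],None,fx=6.5,fy=6.5,interpolation=cv2.INTER_CUBIC))
E
```

```text
(no output)
```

View pics/t2.png

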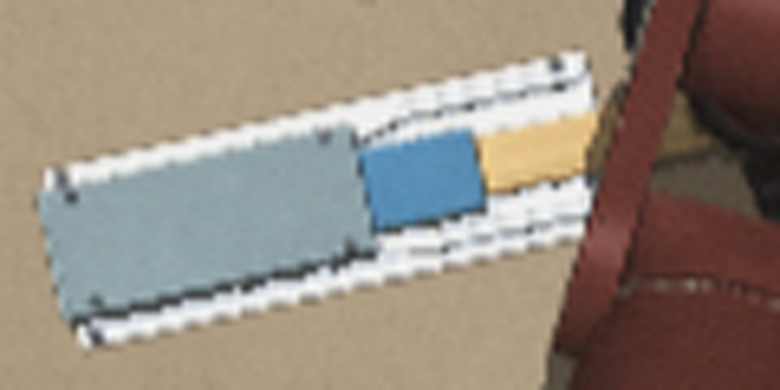

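The box (blue, 365–485 × 130–230) has entered the tunnel straight, and the stick is centred behind it. Pushing on to just before the earliest possible plate position.

Call:
step_arm:
  commands:
    - [0,[3,0,0],0]
    - [0,[6,0,0],0]
    - [0,[9,0,0],0]
    - [0,[12,0,0],0]
    - [0,[15,0,0],0]
    - [0,[18,0,0],0]
    - [0,[21,0,0],0]
    - [0,[24,0,0],0]
    - [0,[27,0,0],0]
    - [0,[30,0,0],0]

```text
t: 10.05
tool_pos: [0.5646, -0.0533, 0.2087]
tool_rot: [1.949, 2.464, -0.0]
contact_force: [0.4, -1.2, -1.1]
opening: 0.0153
grip_force: 43.4
```

Call:
step_arm:
  commands:
    - [0,[3,0,0],0]
    - [0,[6,0,0],0]
    - [0,[9,0,0],0]
    - [0,[12,0,0],0]
    - [0,[15,0,0],0]
    - [0,[18,0,0],0]
    - [0,[21,0,0],0]
    - [0,[24,0,0],0]
    - [0,[26,0,0],0]
    - [0,[28,0,0],0]

```text
t: 11.3
tool_pos: [0.5582, -0.0261, 0.2087]
tool_rot: [-1.949, -2.464, 0.0]
contact_force: [-0.3, -0.0, -2.2]
opening: 0.0156
grip_force: 43.4
```

Call:
step_arm:
  commands:
    - [0,[1.5,0,0],0]
    - [0,[3,0,0],0]
    - [0,[4,0,0],0]
    - [0,[5,0,0],0]

```text
t: 11.8
tool_pos: [0.5571, -0.0213, 0.2087]
tool_rot: [-1.949, -2.464, 0.0]
contact_force: [0.7, -0.1, -1.2]
opening: 0.0156
grip_force: 43.4
```

Call:
step_arm:
  commands:
    - [0,[1,0,0],0]
    - [0,[2,0,0],0]
    - [0,[3,0,0],0]

```text
t: 12.18
tool_pos: [0.5564, -0.0184, 0.2087]
tool_rot: [-1.949, -2.464, 0.0]
contact_force: [0.5, -0.6, -0.5]
opening: 0.0154
grip_force: 43.4
```

Call:
step_arm:
  commands:
    - [0,[1,0,0],0]
    - [0,[2,0,0],0]
    - [0,[3,0,0],0]

```text
t: 12.55
tool_pos: [0.5557, -0.0154, 0.2087]
tool_rot: [-1.949, -2.464, -0.0]
contact_force: [0.3, -0.8, -1.9]
opening: 0.0156
grip_force: 43.4
```

Call:
step_arm:
  commands:
    - [0,[1,0,0],0]
    - [0,[2,0,0],0]
    - [0,[3,0,0],0]

```text
t: 12.92
tool_pos: [0.555, -0.0125, 0.2087]
tool_rot: [1.949, 2.464, 0.0]
contact_force: [0.3, -1.6, -1.3]
opening: 0.0155
grip_force: 43.4
```

Call:
step_arm:
  commands:
    - [0,[1,0,0],0]
    - [0,[2,0,0],0]
    - [0,[2.5,0,0],0]

```text
t: 13.3
tool_pos: [0.5544, -0.0101, 0.2087]
tool_rot: [1.949, 2.464, 0.0]
contact_force: [-0.4, -1.5, -2.2]
opening: 0.0155
grip_force: 43.4
```

Call:
step_arm:
  commands:
    - [0,[1,0,0],0]
    - [0,[2,0,0],0]
    - [0,[2.5,0,0],0]

```text
t: 13.68
tool_pos: [0.5538, -0.0076, 0.2087]
tool_rot: [-1.949, -2.464, 0.0]
contact_force: [-0.4, -1.1, -1.2]
opening: 0.0153
grip_force: 43.4
```

Call:
step_arm:
  commands:
    - [0,[1,0,0],0]
    - [0,[2,0,0],0]
    - [0,[2.5,0,0],0]

```text
t: 14.05
tool_pos: [0.5533, -0.0052, 0.2087]
tool_rot: [1.949, 2.464, 0.0]
contact_force: [0.3, -0.5, -1.7]
opening: 0.0158
grip_force: 43.4
```

Call:
step_arm:
  commands:
    - [0,[1,0,0],0]
    - [0,[2,0,0],0]
    - [0,[2.5,0,0],0]

```text
t: 14.42
tool_pos: [0.5527, -0.0028, 0.2087]
tool_rot: [-1.949, -2.464, -0.0]
contact_force: [-0.1, -1.1, -1.3]
opening: 0.0154
grip_force: 43.4
```

Call:
step_arm:
  commands:
    - [0,[1,0,0],0]
    - [0,[2,0,0],0]
    - [0,[2.5,0,0],0]

```text
t: 14.8
tool_pos: [0.5521, -0.0003, 0.2087]
tool_rot: [1.949, 2.464, -0.0]
contact_force: [0.8, -0.4, -1.5]
opening: 0.0153
grip_force: 43.4
```

Call:
step_arm:
  commands:
    - [0,[1,0,0],0]
    - [0,[2,0,0],0]
    - [0,[2.5,0,0],0]

```text
t: 15.18
tool_pos: [0.5515, 0.0021, 0.2087]
tool_rot: [1.949, 2.464, 0.0]
contact_force: [0.7, -1.0, -1.6]
opening: 0.0155
grip_force: 43.4
```

Call:
step_arm:
  commands:
    - [0,[1,0,0],0]
    - [0,[2,0,0],0]
    - [0,[2.5,0,0],0]

```text
t: 15.55
tool_pos: [0.5509, 0.0045, 0.2087]
tool_rot: [-1.949, -2.464, 0.0]
contact_force: [0.7, -0.9, -1.1]
opening: 0.0155
grip_force: 43.4
```

Call:
step_arm:
  commands:
    - [0,[1,0,0],0]
    - [0,[2,0,0],0]
    - [0,[2.5,0,0],0]

```text
t: 15.92
tool_pos: [0.5504, 0.0069, 0.2087]
tool_rot: [1.949, 2.464, 0.0]
contact_force: [0.1, -0.7, -0.7]
opening: 0.0157
grip_force: 43.4
```

Call:
step_arm:
  commands:
    - [0,[1,0,0],0]
    - [0,[2,0,0],0]
    - [0,[2.5,0,0],0]

```text
t: 16.3
tool_pos: [0.5501, 0.009, 0.209]
tool_rot: [1.948, 2.463, -0.0]
contact_force: [1.7, -3.7, -1.0]
opening: 0.0153
grip_force: 43.4
```

Seat plate felt (about 4 N). Creeping now.

Call:
step_arm:
  commands:
    - [0,[0.5,0,0],0]
    - [0,[1,0,0],0]
    - [0,[1.5,0,0],0]

```text
t: 16.68
tool_pos: [0.5495, 0.0107, 0.2088]
tool_rot: [1.949, 2.464, 0.0]
contact_force: [0.7, -4.7, -0.7]
opening: 0.0154
grip_force: 43.4
```

Call:
step_arm:
  commands:
    - [0,[0.5,0,0],0]
    - [0,[1,0,0],0]

```text
t: 16.92
tool_pos: [0.5493, 0.0117, 0.2088]
tool_rot: [1.949, 2.464, 0.0]
contact_force: [0.8, -5.0, 0.1]
opening: 0.0158
grip_force: 43.4
```

Call:
step_arm:
  commands:
    - [0,[0.4,0,0],0]
    - [0,[0.7,0,0],0]

```text
t: 17.18
tool_pos: [0.5493, 0.0121, 0.209]
tool_rot: [1.948, 2.463, -0.001]
contact_force: [2.0, -6.8, -0.2]
opening: 0.0157
grip_force: 43.5
```

Call:
step_arm:
  commands:
    - [0,[0.3,0,0],0]
    - [0,[0.5,0,0],0]

```text
t: 17.42
tool_pos: [0.5493, 0.0123, 0.2091]
tool_rot: [1.947, 2.463, -0.002]
contact_force: [2.5, -8.0, -0.8]
opening: 0.0156
grip_force: 43.6
```

Call:
step_arm:
  commands:
    - [0,[0.3,0,0],0]
    - [0,[0.6,0,0],0]
    - [0,[0.6,0,0],0]
    - [0,[0.6,0,0],0]

```text
t: 17.92
tool_pos: [0.5493, 0.0126, 0.2093]
tool_rot: [1.946, 2.462, -0.002]
contact_force: [2.2, -9.5, 0.0]
opening: 0.0155
grip_force: 43.6
```

Call:
step_arm:
  commands:
    - [0,[0.4,0,0],0]
    - [0,[0.8,0,0],0]
    - [0,[0.8,0,0],0]

```text
t: 18.3
tool_pos: [0.5493, 0.013, 0.2096]
tool_rot: [1.945, 2.461, -0.003]
contact_force: [2.5, -10.9, 1.0]
opening: 0.0158
grip_force: 43.6
```

Past the plateau the force climbs steadily to 11 N with almost no travel, so the plate is home. Drawing the stick out.

Call:
step_arm:
  commands:
    - [0,[-3,0,0],0]
    - [0,[-8,0,0],0]
    - [0,[-20,0,0],0]
    - [0,[-40,0,0],0]
    - [0,[-60,0,0],0]
    - [0,[-80,0,0],0]
    - [0,[-105,0,0],0]
    - [0,[-130,0,0],0]
    - [0,[-155,0,0],0]
    - [0,[-180,0,0],0]
    - [0,[-200,0,0],0]
    - [0,[-205,0,0],0]

```text
t: 19.8
tool_pos: [0.5961, -0.1867, 0.2088]
tool_rot: [1.951, 2.462, 0.0]
contact_force: [-0.4, 0.8, -1.1]
opening: 0.0156
grip_force: 43.4
```

```bash
python3 - <<'E'
from h import *; import cv2
o=monitor.get_obs();print(o['t'],o['tool_pos'],o['opening'],o['contact_force'])
a=eyes.get_image("top")[160:240,270:390,::-1]; b=eyes.get_image("scene")[140:260,260:440,::-1]
a=cv2.resize(a,(420,280),interpolation=cv2.INTER_CUBIC);b=cv2.resize(b,(420,280),interpolation=cv2.INTER_CUBIC)
cv2.imwrite("pics/r1.png",cv2.vconcat([a,b]))
E
```

```text
19.8 [ 0.59614258 -0.18668648  0.20879518] 0.015606871399112572 [-0.43456864  0.78753594 -1.09126101]
```

View pics/r1.png

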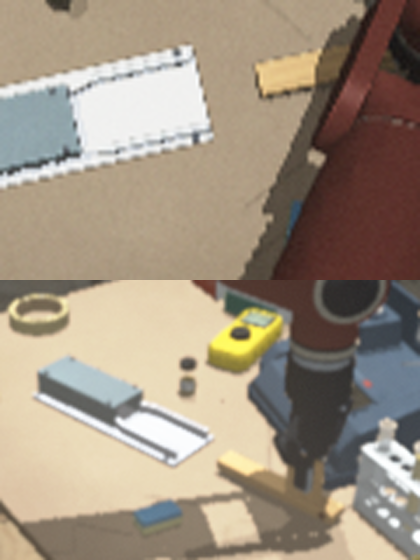

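The bay is empty, the box is in the tunnel, and the nose is well clear of the guide (top half, about (258,78) against the plate end at 210). Setting the stick down.

Call:
step_arm:
  commands:
    - [0,[0,0,4],0]
    - [0,[0,0,7],0]
    - [0,[0,0,7.5],0]
    - [10,[0,0,7.5],0]
    - [30,[0,0,7.5],0]
    - [100,[0,0,7.5],0]
    - [100,[0,0,7.5],0]
    - [100,[0,0,7.5],0]
    - [100,[0,0,-5],0]
    - [100,[0,0,-40],0]
    - [100,[0,0,-90],0]
    - [100,[0,0,-100],0]

```text
t: 21.4
tool_pos: [0.5972, -0.1858, 0.3149]
tool_rot: [1.943, 2.457, 0.004]
contact_force: [0.4, -0.4, 1.2]
opening: 0.0854
grip_force: 0.0
```

```bash
python3 - <<'E'
from h import *; import cv2
o=monitor.get_obs();print(o['t'],o['tool_pos'],o['opening'],o['contact_force'])
b=eyes.get_image("scene")[120:280,260:480,::-1]
cv2.imwrite("pics/r2.png",cv2.resize(b,None,fx=3.5,fy=3.5,interpolation=cv2.INTER_CUBIC))
E
```

```text
21.4 [ 0.59716595 -0.18578955  0.31493128] 0.08540541996394588 [ 0.43571928 -0.43199458  1.15214862]
```

View pics/r2.png

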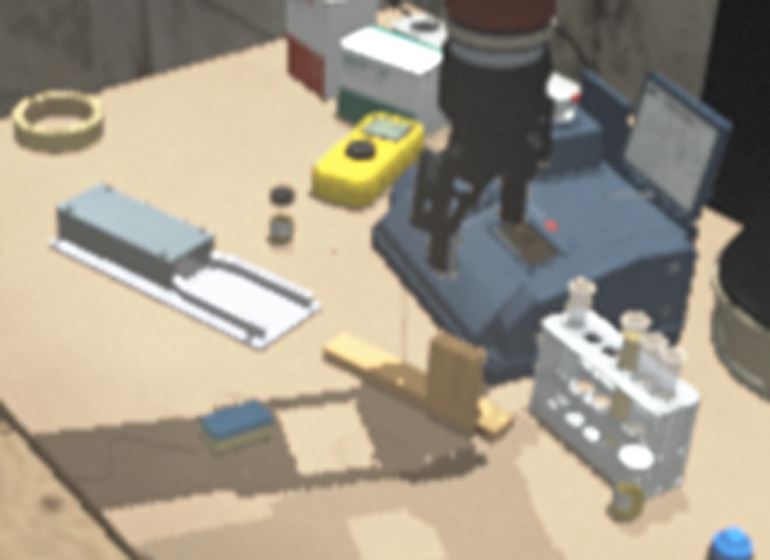

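The stick lies flat and upright at (420,385), clear of the guide, and the gripper is empty above it. Handing in.

```bash
python3 -c "
from station import finish_job; print(finish_job())"
```

```text
the job is handed in; nothing more can be done
None
```

I pushed the box down the tunnel until the seat plate met solid metal, at about 11 N by the wrist reading, then left the stick lying flat and clear of the guide; the job is handed in at about 21 s, with no verdict returned.

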